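# Build a post-and-plate kiln setting over a test beaker

### The job

Build up the kiln setting for a test firing on the base plate: seat one of the two tall posts fully in each of its recesses, stand the clay beaker upright on the white patch midway between them, then lay the long strip shelf over both posts, their spigots through its holes and its underside flat on their shoulders. Finally stand the witness cone pack upright on the middle of the strip, its row of cones running along the strip. The two short posts are for another tier: leave them where they stand.

Things in the scene. Friction and masses are not known exactly. Their poses are not given: they have to be found in the camera images.
- base_plate: Dark grey ceramic base plate, 90 x 260 x 16 mm, lying fixed on the bench. Origin: centre of its underside; its y axis runs along its length, z up; its top face is at z = 16 mm. Two round recesses, 44 mm in diameter with chamfered mouths, 8 mm deep (floor at z = 8 mm), are centred on its y axis at y = +85 and y = -85 mm. White patch mid-top, 74 x 104 mm.
- tall_post_1: Round pale ceramic kiln post, 36 mm in diameter. 88 mm tall in all: the flat shoulder on which a shelf rests is 74 mm above its foot, and a 16 mm spigot with a tapered tip stands 14 mm above that. The foot is chamfered 3 mm. Stands upright, loose, about 160 g. Origin: centre of its foot; z along the post. The two tall posts are alike and interchangeable.
- tall_post_2: Round pale ceramic kiln post, 36 mm in diameter. 88 mm tall in all: the flat shoulder on which a shelf rests is 74 mm above its foot, and a 16 mm spigot with a tapered tip stands 14 mm above that. The foot is chamfered 3 mm. Stands upright, loose, about 160 g. Origin: centre of its foot; z along the post. The two tall posts are alike and interchangeable.
- short_post_1: Round pale ceramic kiln post, 36 mm in diameter. 58 mm tall in all: the flat shoulder on which a shelf rests is 44 mm above its foot, and a 16 mm spigot with a tapered tip stands 14 mm above that. The foot is chamfered 3 mm. Stands upright, loose, about 95 g. Origin: centre of its foot; z along the post. One of the two short posts, too low to bridge the beaker; not needed.
- short_post_2: Round pale ceramic kiln post, 36 mm in diameter. 58 mm tall in all: the flat shoulder on which a shelf rests is 44 mm above its foot, and a 16 mm spigot with a tapered tip stands 14 mm above that. The foot is chamfered 3 mm. Stands upright, loose, about 95 g. Origin: centre of its foot; z along the post. One of the two short posts, too low to bridge the beaker; not needed.
- beaker: Small open beaker of plain reddish fired clay, 52 mm at its widest, 60 mm tall, wall 4.5 mm, foot 38 mm wide; stands upright, loose, about 120 g. Origin: centre of its foot, z along its axis. It can be gripped across its outside. Under the strip on the tall posts it has 6 mm to spare.
- strip_shelf: Buff ceramic strip, a narrow kiln shelf, 60 x 230 x 14 mm, lying loose and flat on the bench, about 360 g, with a white kiln-washed patch in the middle of its top. Two through holes, 26 mm in diameter, on its y axis at y = +85 and y = -85 mm, go over the posts' 16 mm spigots. Origin: centre of its underside; y along its length, z up; either end may go either way. Grip it across its 60 mm width.
- cone_pack: Witness cone pack: a reddish clay bar 26 x 72 x 18 mm with three slender pale cones standing in a row along it, leaning slightly lengthwise, 60 mm tall in all, about 90 g. Origin: centre of its underside; y along the bar, z up. Grip the bar across its 26 mm width. It may face either way along the strip.
Mind the look-alikes: they are no part of the job. What is shaped like the tall_post_1 but purple is not meant.

How it is judged:
At the end, for the whole second after the job is handed in: Tall posts seated upright in both recesses (6 mm); beaker upright on the base, midway (15 mm); strip level on both shoulders (12 mm, 0.12 rad); cone pack upright on the strip's middle (13 mm across, 15 along, 0.26 rad); short posts upright within 20 mm of their start; all at rest (((x of tall_post_1 in the frame of base_plate between -0.006 and 0.006 m and y of tall_post_1 in the frame of base_plate between 0.079 and 0.091 m and z of tall_post_1 in the frame of base_plate between 0.005 and 0.011 m and angle between each of tall_post_1, tall_post_2's own z axis and vertical below 0.06 rad and x of tall_post_2 in the frame of base_plate between -0.006 and 0.006 m and y of tall_post_2 in the frame of base_plate between -0.091 and -0.079 m and z of tall_post_2 in the frame of base_plate between 0.005 and 0.011 m) or (x of tall_post_1 in the frame of base_plate between -0.006 and 0.006 m and y of tall_post_1 in the frame of base_plate between -0.091 and -0.079 m and z of tall_post_1 in the frame of base_plate between 0.005 and 0.011 m and angle between each of tall_post_1, tall_post_2's own z axis and vertical below 0.06 rad and x of tall_post_2 in the frame of base_plate between -0.006 and 0.006 m and y of tall_post_2 in the frame of base_plate between 0.079 and 0.091 m and z of tall_post_2 in the frame of base_plate between 0.005 and 0.011 m)) and x of beaker in the frame of base_plate between -0.015 and 0.015 m and y of beaker in the frame of base_plate between -0.015 and 0.015 m and z of beaker in the frame of base_plate between 0.013 and 0.019 m and angle between each of beaker, cone_pack's own z axis and vertical below 0.08 rad and x of strip_shelf in the frame of base_plate between -0.012 and 0.012 m and y of strip_shelf in the frame of base_plate between -0.012 and 0.012 m and z of strip_shelf in the frame of base_plate between 0.0785 and 0.0855 m and angle between strip_shelf's own z axis and vertical below 0.04 rad and angle between the y axis of strip_shelf and the y axis of base_plate, either way round below 0.12 rad and x of cone_pack in the frame of strip_shelf between -0.013 and 0.013 m and y of cone_pack in the frame of strip_shelf between -0.015 and 0.015 m and z of cone_pack in the frame of strip_shelf between 0.011 and 0.017 m and angle between the y axis of cone_pack and the y axis of strip_shelf, either way round below 0.26 rad and distance of each of short_post_1, short_post_2 from where it was at the start of the episode below 0.02 m and angle between each of short_post_1, short_post_2's own z axis and vertical below 0.1 rad and linear speed of each of tall_post_1, tall_post_2, beaker, strip_shelf, cone_pack below 0.02 m/s and angular speed of each of tall_post_1, tall_post_2, beaker, strip_shelf, cone_pack below 0.2 rad/s); the robot touches nothing.
It also fails if it takes over 128 s, if anything falls off the work surface, if the arm or the gripper's body presses on something with over 40 N, if the wrist force passes 120 N, or if a joint passes its speed limit or range.

### The arm

A 6-joint arm with a two-finger parallel gripper is mounted at the origin on the work surface; the furniture and walls round the work are solid. World frame = base frame: x ahead of the robot, y to its left, z up, the work surface at z = 0. Lengths are in m, angles in rad, forces in N, time in s.
With the tool pointing down it reaches from about 0.275 to 1 m from the base axis. Payload 8.4 kg.
Tool frame: the origin (TCP) lies between the finger pads; the fingertips stand 22 mm ahead of it and the grasp point (between the pads) lies 3 mm ahead of it (tip_reach is the distance from the TCP to the fingertips, in m); z points along the fingers, y is the line along which they close (so a half turn about z gives the same grasp; the last joint's range is limited). The gripper opens to 85 mm and grips with 20 to 120 N. Pads are 22 mm wide; open, the fingers measure 114 mm over their backs; the gripper's body (76 mm by 85 mm) begins 54 mm behind the grasp point. The pads swing forward as they close: fully open they stand 13 mm farther back than shut.
Start: joints at [1.281, 0.353, 1.633, -0, 1.155, -0.002], TCP at [0.177, 0.599, 0.253] pointing down, gripper open.
Joint ranges: [-2.63, 2.63], [-0.92, 2.1], [0.06, 2.66], [-1.3, 4.44], [0, 2.69], [-3.02, 3.02]. Speed limits (rad/s): [2.22, 2.22, 2.79, 3.14, 3.14, 3.14].

### API

Orientations are given as a unit quaternion [x, y, z, w].
In Python, from workcell import state, capture, camera_model, close_job, tip_reach gives the robot as it stands.
- The arm moves only by the shell command python3 -m inch 'ROWS'. ROWS is JSON, a list that holds one entry, the list of rows, each a list of 7 numbers: the opening, from -1 (shut) to 1 (fully open), then the shift along the world's x, y, z in m, then the turn, a rotation vector about the world's x, y, z in degrees. A call has 1 to 8 rows; each row shifts and turns the commanded pose from where the row before left it; what a row does not reach is not made up. A row lasts 1/12 s, in which the tool goes at most 41.7 mm and 7.16 degrees, less where a joint would pass 70% of its speed; a pose out of reach is approached as far as the arm can. A call with a gripper value outside its range is refused whole. The fingers move at their own pace and stop on an object; the grip force is fixed at half the most. Time passes only in rows, so rows that do not move let the fingers close. It gives the time, the measured TCP pose, the force, the opening and the grip force at its end, in the units of the state.
- state(): the state, without advancing time (a new reading comes with each control period).
- capture(name): name is "side" or "top" or "wrist"; returns the picture (420x560x3 uint8, blue, green, red); there is no depth.
- camera_model(name): a dict with "fx", "fy", "cx", "cy" (pixels), "pose" (4x4, takes a point from camera to world coordinates). Camera axes: x right, y down, z forward; pixel columns grow to the right and rows downward; lengths in m; the calibration is good to about 2 mm. A picture is of the moment at which its call begins: read the wrist's pose just before it. camera_model takes no time and is no camera call; for the wrist camera it gives the pose at the moment of the call.
- close_job(): hands the job in; it is judged then, once.
The state is a dict: "clock": time; "joint_positions": joint angles; "joint_velocities": joint speeds; "tau": joint torques, N m; "tcp_pos": TCP position; "orientation": TCP orientation; "ft_force": force on the tool from outside, world axes, zero at the start; "moment": the same for the moment, N m; "finger_gap": finger opening in m; "finger_force": force on a finger pad.
Only numpy, scipy, OpenCV 4.12 (cv2) and the standard library are available. Lean on these libraries where they do the work, as an engineer would, in place of code of your own. Each camera call takes 0.05 s, during which the arm holds its last target. There are 200 camera calls.

## Working session

There is one attempt and no reset: what is moved stays moved. The work goes in short steps, Python scripts to look and compute and a shell command to move; the robot and the scene stay as the last step left them, time stands still between calls to the robot, and variables do not carry over. Pictures are saved under pics/ and viewed, at most 18 in all, crops included, and the job is handed in when it is done.

```bash
mkdir -p pics; ls; python3 - <<'E'
from workcell import *
import cv2
print(state()); print(tip_reach)
for n in("top","side"):
    cv2.imwrite(f"pics/{n}0.png",capture(n)); m=camera_model(n); print(n,m)
print(camera_model("wrist"))
E
```

```text
pics
{'clock': 0.0, 'joint_positions': array([ 1.28060871e+00,  3.53653443e-01,  1.63409346e+00,  1.82968761e-05,
        1.15521302e+00, -2.42451606e-03]), 'joint_velocities': array([-7.01306985e-05, -3.31268175e-04,  6.33925842e-04,  1.21933861e-03,
       -1.85610236e-04,  1.26336145e-04]), 'tau': array([-3.33296164e-03, -6.05252624e+01, -3.42075992e+01, -2.09938039e-04,
        9.33197007e-03,  4.24349673e-05]), 'tcp_pos': array([0.17726748, 0.59888908, 0.25257576]), 'orientation': array([ 1.43389253e-01,  9.89666133e-01, -6.75112458e-04, -1.07941458e-04]), 'ft_force': array([ 0.50527372, -0.15191348, -1.03953882]), 'moment': array([ 0.0601978 , -0.00543319, -0.00309485]), 'finger_force': 0.0, 'finger_gap': 0.08592182773511033}
0.022
top {'fx': 462.75380500288423, 'fy': 462.75380500288423, 'cx': 270.98010945952296, 'cy': 215.02537216402513, 'pose': array([[ 0.01199518, -0.98879308,  0.14880978,  0.37320127],
       [-0.99991504, -0.0126209 , -0.00326117,  0.01216769],
       [ 0.00510274, -0.14875802, -0.98886046,  1.21689766],
       [ 0.        ,  0.        ,  0.        ,  1.        ]])}
side {'fx': 444.7078725600538, 'fy': 444.7078725600538, 'cx': 291.10169347864615, 'cy': 210.75064082054388, 'pose': array([[ 0.82165954, -0.25391808,  0.51029522,  0.01369173],
       [-0.56951106, -0.32948347,  0.75305896, -0.79658122],
       [-0.02308144, -0.90937685, -0.41533239,  0.47350704],
       [ 0.        ,  0.        ,  0.        ,  1.        ]])}
{'fx': 369.69733525038794, 'fy': 369.69733525038794, 'cx': 267.7498335329716, 'cy': 207.2602790873155, 'pose': array([[ 2.82625576e-01,  9.09360185e-01,  3.05265194e-01,
         9.82705184e-02],
       [ 9.59230242e-01, -2.67814194e-01, -9.02934084e-02,
         6.22625703e-01],
       [-3.54878739e-04,  3.18338832e-01, -9.47976931e-01,
         3.74592531e-01],
       [ 0.00000000e+00,  0.00000000e+00,  0.00000000e+00,
         1.00000000e+00]])}
```

View pics/top0.png

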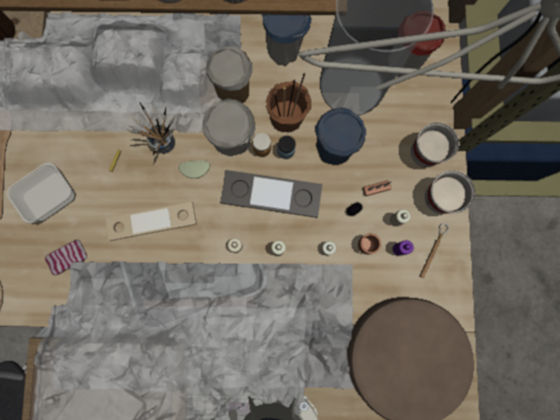

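View pics/side0.png

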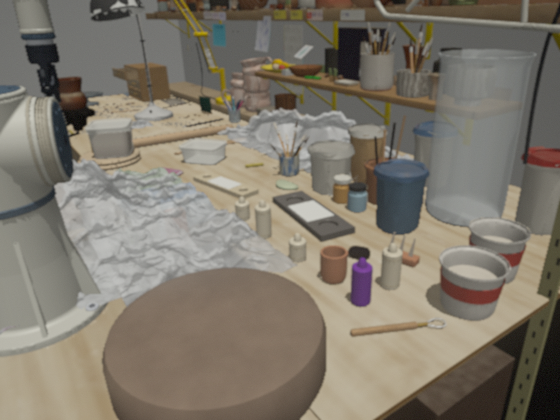

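```bash
python3 - <<'E'
import cv2
a=cv2.imread("pics/top0.png")
u=cv2.resize(a[165:265,200:440],None,fx=3.3,fy=3.3,interpolation=cv2.INTER_CUBIC)
v=cv2.resize(a[165:265,95:335],None,fx=3.3,fy=3.3,interpolation=cv2.INTER_CUBIC)[:,:]
b=cv2.resize(v[:250],(792,250))
cv2.imwrite("pics/c1.png",cv2.vconcat([u,b]))
E
```

```text
(no output)
```

View pics/c1.png

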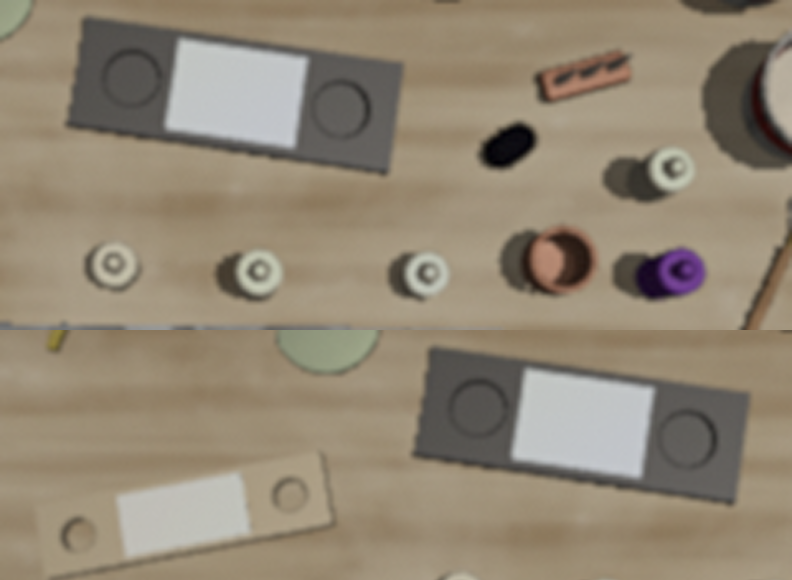

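```bash
cat > h.py <<'E'
import numpy as np,cv2
from workcell import *
def ray(m,px,z):
    d=m["pose"][:3,:3]@np.array([(px[0]-m["cx"])/m["fx"],(px[1]-m["cy"])/m["fy"],1]); o=m["pose"][:3,3]
    return (o+d*(z-o[2])/d[2])[:2]
def proj(m,p):
    q=m["pose"][:3,:3].T@(np.array(p)-m["pose"][:3,3]); return np.array([m["fx"]*q[0]/q[2]+m["cx"],m["fy"]*q[1]/q[2]+m["cy"]])
def comps(mask,amin):
    n,l,s,c=cv2.connectedComponentsWithStats(mask.astype(np.uint8))
    return [(s[i],c[i],cv2.findContours((l==i).astype(np.uint8),0,1)[0][0]) for i in range(1,n) if s[i][4]>=amin]
def rect(m,cnt,z):
    r=cv2.minAreaRect(np.array([ray(m,p[0],z) for p in cnt],np.float32)); b=cv2.boxPoints(r)
    e=[b[1]-b[0],b[2]-b[1]]; k=int(np.linalg.norm(e[1])>np.linalg.norm(e[0]))
    return np.round(r[0],4),[round(float(np.linalg.norm(x)),4) for x in e], round(float(np.degrees(np.arctan2(e[k][1],e[k][0])))%180,1) # long-axis yaw
E
python3 - <<'E'
from h import *
a=cv2.imread("pics/top0.png").astype(int); m=camera_model("top")
hsv=cv2.cvtColor(a.astype(np.uint8),cv2.COLOR_BGR2HSV)
H,S,V=[hsv[...,i].astype(int) for i in range(3)]
roi=np.zeros(a.shape[:2],bool); roi[165:262,95:425]=1
for nm,(u,v),z in [("s1",(234.2,245),.044),("t1",(278.8,247.7),.074),("s2",(329.7,248),.044),("t2",(403.6,216.2),.074),("bk",(370,243.3),.06),("purple",(405.9,247),.074),("black",(354,209),0)]:
    print(nm,ray(m,(u,v),z).round(4))
for c in [(80,18),(402,64),(388,173),(66,126)]: print("plate corner",ray(m,(200+c[0]/3.3,165+c[1]/3.3),.016).round(4))
print("white"); 
for s,c,ct in comps((S<30)&(V>165)&roi,300): print(s,c,rect(m,ct,.015),ray(m,c,.015))
print("red")
for s,c,ct in comps((H<12)&(S>85)&(V>90)&roi,60): print(s,c,rect(m,ct,.018),ray(m,c,.018))
E
```

```text
s1 [0.4716 0.1007]
t1 [ 0.4638 -0.0119]
s2 [ 0.467  -0.1417]
t2 [ 0.5465 -0.3232]
bk [ 0.4788 -0.2408]
purple [ 0.4694 -0.3265]
black [ 0.5754 -0.213 ]
plate corner [0.6723 0.134 ]
plate corner [ 0.6378 -0.1256]
plate corner [ 0.5491 -0.1141]
plate corner [0.5837 0.1428]
white
[ 251  177   42   32 1045] [271.25167464 192.87559809] (array([0.6134, 0.0082]), [0.0727, 0.1027], 82.1) [0.61333363 0.00819637]
[131 208  40  26 726] [150.20798898 220.42011019] (array([0.5358, 0.3244]), [0.1004, 0.0502], 101.7) [0.53575054 0.32424225]
red
[364 181  27  14 180] [376.41666667 188.01666667] (array([ 0.6309, -0.2715]), [0.0687, 0.0238], 106.8) [ 0.62945259 -0.26991913]
[361 234  20  20 178] [367.8258427  243.46629213] (array([ 0.4827, -0.2502]), [0.0498, 0.049], 107.3) [ 0.48209371 -0.24434381]
```

```bash
python3 -m inch '[[[1,0.016,-0.034,0,0,0,-6.5],[1,0.016,-0.034,0,0,0,-6.5],[1,0.016,-0.034,0,0,0,-6.5],[1,0.016,-0.034,0,0,0,-6.5],[1,0.016,-0.034,0,0,0,-6.5],[1,0.016,-0.034,0,0,0,-6.5],[1,0.016,-0.034,0,0,0,-6.5],[1,0.016,-0.034,0,0,0,-6.5]]]'
python3 -m inch '[[[0.3,0.016,-0.034,0,0,0,-6.5],[0.3,0.016,-0.034,0,0,0,-6.5],[0.3,0.016,-0.034,0,0,0,-6.5],[0.3,0.016,-0.034,0,0,0,-6.5],[0.3,0.016,-0.034,0,0,0,0],[0.3,0.016,-0.034,0,0,0,0],[0.3,0.016,-0.034,0,0,0,0],[0.3,0.016,-0.034,0,0,0,0]]]'
python3 -m inch '[[[0.3,0.016,-0.034,0,0,0,0],[0.3,0.014,-0.030,0,0,0,0],[0.3,0,0,0,0,0,0],[0.3,0,0,0,0,0,0]]]'
python3 - <<'E'
from h import *
s=state();print(s["finger_gap"],s["ft_force"])
cv2.imwrite("pics/w1.png",capture("wrist"))
m=camera_model("wrist")
for n,p in dict(s1=(.4716,.1007,.044),t1=(.4638,-.0119,.074),s2=(.467,-.1417,.044)).items(): print(n,proj(m,p))
E
```

```text
clock: 0.77
tcp_pos: [0.3055, 0.3255, 0.2531]
orientation: [0.565, 0.825, -0.0, 0.0]
ft_force: [1.1, 0.1, 0.7]
finger_gap: 0.0852
finger_force: 0.0
clock: 1.43
tcp_pos: [0.4336, 0.0534, 0.2533]
orientation: [0.734, 0.679, 0.0, -0.0]
ft_force: [1.6, 0.4, 0.0]
finger_gap: 0.0555
finger_force: 0.0
clock: 1.77
tcp_pos: [0.4635, -0.0101, 0.2529]
orientation: [0.735, 0.678, -0.0, -0.0]
ft_force: [-0.3, 0.4, -0.0]
finger_gap: 0.0553
finger_force: 0.0
0.055349232554401266 [-0.253558    0.40580309 -0.03453768]
s1 [268.44884229  47.87493755]
t1 [269.70093132 189.62591628]
s2 [282.40337792 302.21290067]
```

View pics/w1.png

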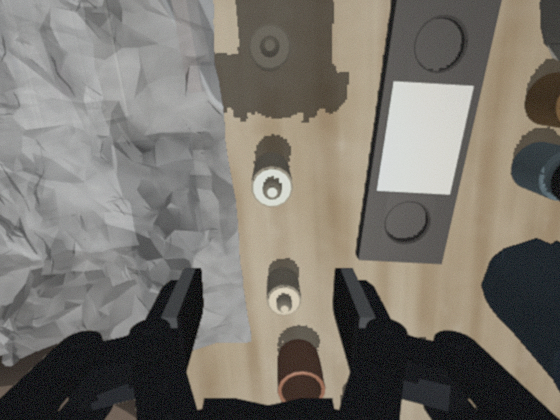

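```bash
python3 - <<'E'
from h import *
a=cv2.imread("pics/w1.png"); m=camera_model("wrist"); 
hsv=cv2.cvtColor(a,cv2.COLOR_BGR2HSV).astype(int);H,S,V=hsv[...,0],hsv[...,1],hsv[...,2]
for s,c,ct in comps((V>175)&(S<60),150):
    if len(ct)<5: continue
    (e,ax,_)=cv2.fitEllipse(ct)
    print(s,e,ax, "z.074",ray(m,e,.074).round(4),"rect z.016",rect(m,ct,.016) if s[4]>2000 else '')
pl=((V<100)&(S<40)); pl[:, :355]=0; pl[270:]=0;pl[:,505:]=0
for s,c,ct in comps(pl,3000): print("plate",s,rect(m,ct,.016))
g=cv2.GaussianBlur(a,(3,3),0)
for u,v in((440,44),(405,221)):
    print("rec px",ray(m,(u,v),.016))
c=cv2.resize(a[0:270,350:510],None,fx=2.2,fy=2.2,interpolation=cv2.INTER_CUBIC); cv2.imwrite("pics/c2.png",cv2.convertScaleAbs(c,alpha=1.6))
E
```

```text
[ 214    0   25   54 1110] (225.28700256347656, 27.322021484375) (23.78056526184082, 62.5890007019043) z.074 [0.4407 0.1146] rect z.016 
[ 337    0   45  252 3170] (359.684814453125, 112.8781967163086) (32.308311462402344, 214.31204223632812) z.074 [0.5396 0.0453] rect z.016 (array([0.5484, 0.0161]), [0.0334, 0.2375], 85.0)
[ 377   82   96  112 8379] (423.2020263671875, 136.36680603027344) (86.25494384765625, 133.50210571289062) z.074 [0.5906 0.0228] rect z.016 (array([0.6135, 0.0093]), [0.0741, 0.1044], 82.2)
[ 19  86  63  43 977] (47.547119140625, 108.74462127685547) (38.71731185913086, 59.8716926574707) z.074 [0.2943 0.0679] rect z.016 
[ 225  108  122  296 9951] (287.572509765625, 301.8268737792969) (74.60298919677734, 333.2428894042969) z.074 [ 0.4721 -0.1222] rect z.016 (array([ 0.4809, -0.1232]), [0.3574, 0.1047], 91.5)
[ 87 182  46  45 500] (108.76692199707031, 206.55482482910156) (18.72977638244629, 54.65092468261719) z.074 [ 0.3249 -0.0161] rect z.016 
[353 258  23  28 299] (364.84881591796875, 269.90362548828125) (18.333850860595703, 27.42061424255371) z.074 [ 0.5442 -0.0943] rect z.016 
[ 389  263   27   73 1205] (402.88238525390625, 297.8464660644531) (24.11550521850586, 86.74694061279297) z.074 [ 0.5797 -0.1263] rect z.016 
[324 370  12  29 150] (329.047607421875, 385.8356628417969) (8.953171730041504, 28.569639205932617) z.074 [ 0.5082 -0.2245] rect z.016 
[401 401  14  19 150] (406.89898681640625, 410.1192932128906) (11.778987884521484, 19.4415225982666) z.074 [ 0.5889 -0.263 ] rect z.016 
plate [  357     0   144   263 14742] (array([0.6106, 0.0067]), [0.0941, 0.2518], 82.2)
rec px [0.62445287 0.09412882]
rec px [ 0.59986089 -0.0729091 ]
```

View pics/c2.png

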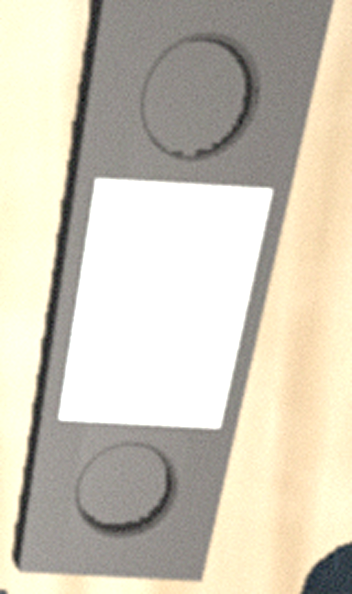

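```bash
python3 -m inch '[[[0.3,0,0,-0.04,0,0,0],[0.3,0,0,-0.04,0,0,0],[0.3,0,0,-0.04,0,0,0],[0.3,0,0,-0.04,0,0,0],[0.3,0,0,-0.03,0,0,0],[0.3,0,0,-0.011,0,0,0],[0.3,0,0,0,0,0,0],[-1,0,0,0,0,0,0]]]'
python3 -m inch '[[[-1,0,0,0,0,0,0],[-1,0,0,0,0,0,0],[-1,0,0,0,0,0,0],[-1,0,0,0,0,0,0],[-1,0,0,0.01,0,0,0],[-1,0,0,0.03,0,0,0],[-1,0,0,0.03,0,0,0],[-1,0,0,0.03,0,0,0]]]'
```

```text
clock: 2.48
tcp_pos: [0.4626, -0.0076, 0.0521]
orientation: [0.734, 0.679, -0.001, -0.001]
ft_force: [-0.0, -0.7, 0.5]
finger_gap: 0.045
finger_force: 0.0
clock: 3.15
tcp_pos: [0.4628, -0.0088, 0.1541]
orientation: [0.734, 0.679, -0.0, -0.0]
ft_force: [0.4, 0.3, -2.5]
finger_gap: 0.0346
finger_force: 60.0
```

```bash
python3 -m inch '[[[-1,0.027,0.017,0,0,0,-1.1],[-1,0.027,0.017,0,0,0,-1.1],[-1,0.027,0.017,0,0,0,-1.1],[-1,0.027,0.017,0,0,0,0],[-1,0.027,0.017,0,0,0,0],[-1,0.027,0.017,0,0,0,0],[-1,0,0,0,0,0,0],[-1,0,0,0,0,0,0]]]'
python3 - <<'E'
from h import *
s=state(); m=camera_model("wrist"); a=capture("wrist"); print(s["tcp_pos"],s["ft_force"])
t=s["tcp_pos"]; print("shoulder expected px",proj(m,(t[0],t[1],t[2]+.022)), proj(m,(.625,.0932,.016)))
cv2.imwrite("pics/w2.png",a)
E
```

```text
clock: 3.82
tcp_pos: [0.6263, 0.0941, 0.1529]
orientation: [0.753, 0.658, 0.0, 0.0]
ft_force: [-1.5, -0.2, -1.0]
finger_gap: 0.0348
finger_force: 60.3
[0.62625513 0.09405324 0.1528638 ] [-1.53482017 -0.18322075 -1.02962709]
shoulder expected px [269.00131821 348.5678397 ] [266.70565077 202.78090185]
```

View pics/w2.png

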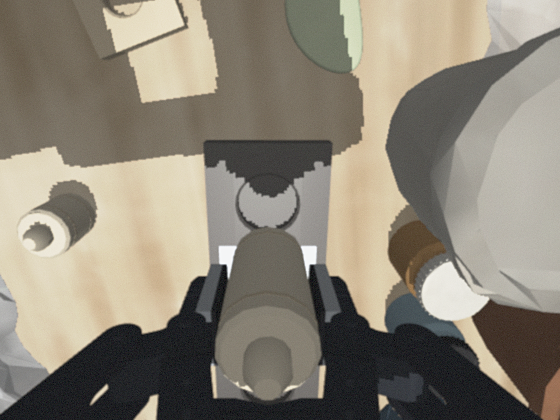

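```bash
python3 -m inch '[[[-1,-0.0005,-0.001,-0.03,0,0,0],[-1,0,0,-0.03,0,0,0],[-1,0,0,-0.015,0,0,0],[-1,0,0,-0.008,0,0,0],[-1,0,0,-0.006,0,0,0],[-1,0,0,-0.004,0,0,0],[-1,0,0,0,0,0,0],[-1,0,0,0,0,0,0]]]'
```

```text
clock: 4.53
tcp_pos: [0.625, 0.092, 0.0613]
orientation: [0.754, 0.657, 0.0, 0.0]
ft_force: [-3.2, -0.2, 6.3]
finger_gap: 0.0345
finger_force: 61.2
```

```bash
python3 -m inch '[[[0.2,0,0,0,0,0,0],[0.2,0,0,0,0,0,0],[0.2,0,0,0,0,0,0],[0.2,0,0,0,0,0,0],[0.2,0,0,0.04,0,0,0],[0.2,0,0,0.04,0,0,0],[0.2,0,0,0.04,0,0,0],[0.2,0,0,0,0,0,0]]]'
python3 - <<'E'
from h import *
s=state(); m=camera_model("wrist"); a=capture("wrist"); print(s["tcp_pos"],s["ft_force"])
print([proj(m,(.625,.0932,z)).round(1) for z in(.082,.096)])
cv2.imwrite("pics/w3.png",a); mt=camera_model("top");b=capture("top"); cv2.imwrite("pics/top1.png",b)
print("top",[proj(mt,(.625,.0932,z)).round(1) for z in(.082,.096)])
E
```

```text
clock: 5.2
tcp_pos: [0.6292, 0.0929, 0.1874]
orientation: [0.753, 0.657, 0.005, 0.003]
ft_force: [2.2, 1.0, 1.0]
finger_gap: 0.0516
finger_force: 0.0
[0.6292053  0.09294167 0.18744485] [2.18880278 0.99446561 0.97991775]
[array([260.1, 216.9]), array([259.9, 224.6])]
top [array([237.5, 182.6]), array([237.2, 181.4])]
```

View pics/w3.png

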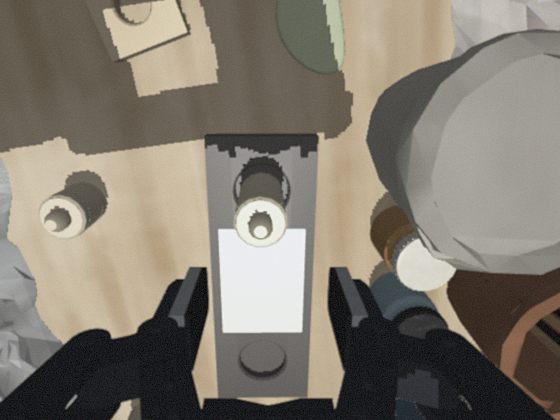

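```bash
python3 - <<'E'
from h import *
m=camera_model("wrist"); a=capture("wrist"); print(state()["tcp_pos"])
V=cv2.cvtColor(a,cv2.COLOR_BGR2HSV).astype(int)
mk=(V[...,2]>185)&(V[...,1]>18)&(V[...,1]<70)
mk[:, :225]=0; mk[:,300:]=0; mk[:180]=0; mk[260:]=0
for s,c,ct in comps(mk,100): print(s,cv2.minEnclosingCircle(ct),cv2.fitEllipse(ct))
print([proj(m,(.625,.0932,z)).round(1) for z in(.082,.09,.096)], ray(m,(260,220),.082),ray(m,(260,220),.09))
u=cv2.resize(a[120:260,190:330],None,fx=3,fy=3,interpolation=cv2.INTER_CUBIC)
b=cv2.imread("pics/top1.png"); v=cv2.resize(b[150:220,195:265],None,fx=6,fy=6,interpolation=cv2.INTER_CUBIC)
cv2.imwrite("pics/c3.png",cv2.hconcat([u,v][:2]))
E
```

```text
[0.6249288  0.09229398 0.17962504]
[array([265.8, 218.5]), array([265.8, 223. ]), array([265.8, 226.5])] [0.62119505 0.09269399] [0.62174195 0.09562811]
```

View pics/c3.png

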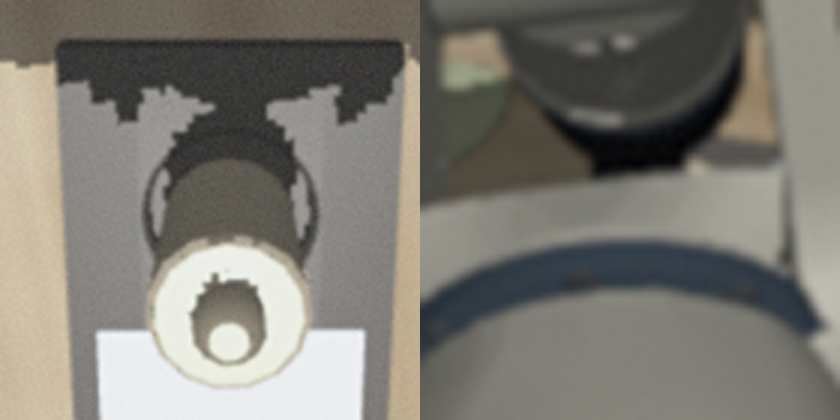

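```bash
python3 -m inch '[[[0.2,-0.007,-0.038,0.01,0,0,0],[0.2,-0.007,-0.038,0.01,0,0,0],[0.2,-0.007,-0.038,0.01,0,0,0],[0.2,-0.007,-0.038,0.01,0,0,0],[0.2,-0.007,-0.038,0,0,0,0],[0.2,-0.007,-0.038,0,0,0,0],[0.2,-0.007,-0.038,0,0,0,0],[0.2,-0.007,-0.038,0,0,0,0]]]'
python3 -m inch '[[[0.2,-0.007,-0.038,0,0,0,0],[0.2,-0.007,-0.038,0,0,0,0],[0.2,-0.0085,-0.035,0,0,0,0],[0.2,0,0,0,0,0,0],[0.2,0,0,0,0,0,0],[0.2,0,0,0,0,0,0]]]'
python3 - <<'E'
from h import *
s=state(); m=camera_model("wrist"); a=capture("wrist"); print(s["tcp_pos"],s["ft_force"])
print([proj(m,(.5465,-.323,z)).round(1) for z in(.074,.088)])
cv2.imwrite("pics/w4.png",a)
E
```

```text
clock: 6.02
tcp_pos: [0.5673, -0.2131, 0.2173]
orientation: [0.753, 0.657, -0.001, -0.001]
ft_force: [-0.0, -0.2, -0.5]
finger_gap: 0.0511
finger_force: 0.0
clock: 6.52
tcp_pos: [0.5456, -0.322, 0.2176]
orientation: [0.754, 0.657, -0.0, -0.002]
ft_force: [0.5, 0.5, -0.4]
finger_gap: 0.0515
finger_force: 0.0
[ 0.54562274 -0.32202303  0.21756589] [ 0.48368686  0.48014886 -0.41489529]
[array([270.1, 200.1]), array([270.2, 205.9])]
```

View pics/w4.png

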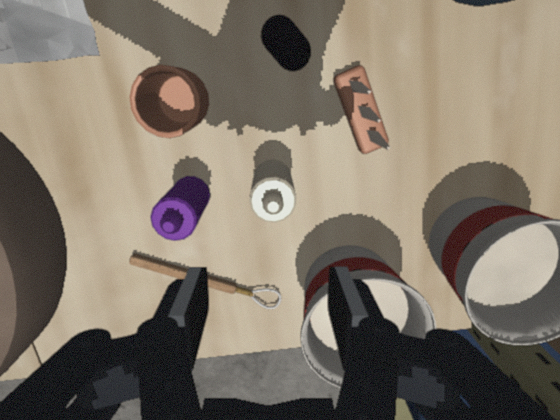

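```bash
python3 -m inch '[[[0.2,0.0015,-0.0005,-0.035,0,0,0],[0.2,0,0,-0.04,0,0,0],[0.2,0,0,-0.04,0,0,0],[0.2,0,0,-0.03,0,0,0],[0.2,0,0,-0.015,0,0,0],[0.2,0,0,-0.005,0,0,0],[0.2,0,0,0,0,0,0],[0.2,0,0,0,0,0,0]]]'
python3 -m inch '[[[-1,0,0,0,0,0,0],[-1,0,0,0,0,0,0],[-1,0,0,0,0,0,0],[-1,0,0,0,0,0,0],[-1,0,0,0,0,0,0],[-1,0,0,0,0,0,0]]]'
python3 -m inch '[[[-1,0,0,0.02,0,0,0],[-1,0,0,0.03,0,0,0],[-1,0,0,0.03,0,0,0],[-1,0,0,0.03,0,0,0],[-1,0,0,0.01,0,0,0],[-1,0,0,0,0,0,0]]]'
```

```text
clock: 7.23
tcp_pos: [0.5487, -0.3226, 0.055]
orientation: [0.753, 0.658, 0.0, 0.0]
ft_force: [0.6, -0.3, 0.1]
finger_gap: 0.0512
finger_force: 0.0
clock: 7.73
tcp_pos: [0.5491, -0.3237, 0.0562]
orientation: [0.754, 0.657, 0.001, 0.001]
ft_force: [0.7, 1.7, 6.9]
finger_gap: 0.0342
finger_force: 60.4
clock: 8.23
tcp_pos: [0.5495, -0.3242, 0.1779]
orientation: [0.754, 0.657, 0.001, 0.003]
ft_force: [0.9, 0.2, -1.0]
finger_gap: 0.0348
finger_force: 60.1
```

```bash
python3 -m inch '[[[-1,0.0075,0.0355,0,0,0,0],[-1,0.0075,0.0355,0,0,0,0],[-1,0.0075,0.0355,0,0,0,0],[-1,0.0075,0.0355,0,0,0,0],[-1,0.0075,0.0355,-0.005,0,0,0],[-1,0.0075,0.0355,-0.01,0,0,0],[-1,0.0075,0.0355,-0.01,0,0,0],[-1,0,0,0,0,0,0]]]'
python3 -m inch '[[[-1,0,0,0,0,0,0],[-1,0,0,0,0,0,0]]]'
python3 - <<'E'
from h import *
s=state(); m=camera_model("wrist"); a=capture("wrist"); t=s["tcp_pos"]; print(t,s["ft_force"])
print("B",proj(m,(.602,-.0752,.016)).round(1),"shoulder",proj(m,(t[0],t[1],t[2]+.0185)).round(1))
cv2.imwrite("pics/w5.png",a)
hsv=cv2.cvtColor(a,cv2.COLOR_BGR2HSV)
for s_,c,ct in comps((hsv[...,2]>200)&(hsv[...,1]<40),1500): print(s_,rect(m,ct,.016))
E
```

```text
clock: 8.9
tcp_pos: [0.5992, -0.069, 0.1457]
orientation: [0.752, 0.659, -0.001, -0.002]
ft_force: [-0.1, -0.3, -3.0]
finger_gap: 0.0348
finger_force: 60.0
clock: 9.07
tcp_pos: [0.5996, -0.0747, 0.148]
orientation: [0.753, 0.658, -0.001, -0.001]
ft_force: [0.5, -0.9, -0.7]
finger_gap: 0.0347
finger_force: 60.0
[ 0.59963559 -0.07467331  0.14795502] [ 0.47724409 -0.88009789 -0.73030212]
B [272.1 203.7] shoulder [268.8 341.5]
[ 482    0   78   34 2092] (array([0.7685, 0.0248]), [0.0486, 0.0183], 172.3)
```

View pics/w5.png

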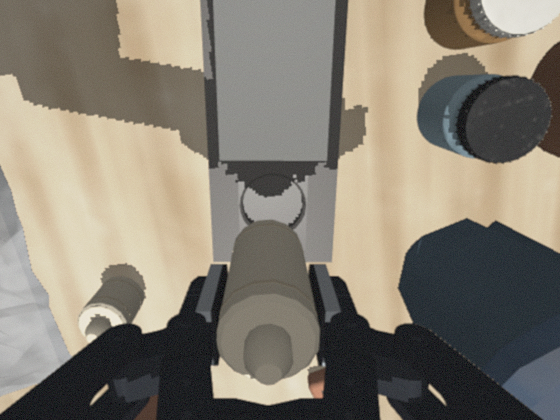

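```bash
python3 -m inch '[[[-1,0.0024,-0.001,-0.02,0,0,0],[-1,0,0,-0.025,0,0,0],[-1,0,0,-0.015,0,0,0],[-1,0,0,-0.01,0,0,0],[-1,0,0,-0.007,0,0,0],[-1,0,0,-0.006,0,0,0],[-1,0,0,-0.003,0,0,0],[-1,0,0,0,0,0,0]]]'; python3 -m inch '[[[-1,0,0,0,0,0,0],[-1,0,0,0,0,0,0]]]'
```

```text
clock: 9.78
tcp_pos: [0.6033, -0.0762, 0.0643]
orientation: [0.754, 0.657, 0.0, 0.0]
ft_force: [0.8, -0.3, -1.1]
finger_gap: 0.0344
finger_force: 60.1
clock: 9.95
tcp_pos: [0.6035, -0.0761, 0.0642]
orientation: [0.754, 0.657, 0.0, 0.001]
ft_force: [-0.9, -1.3, 3.9]
finger_gap: 0.0346
finger_force: 60.6
```

```bash
python3 -m inch '[[[-1,0,0,-0.001,0,0,0],[-1,0,0,0,0,0,0],[-1,0,0,0,0,0,0]]]'
python3 -m inch '[[[0.2,0,0,0,0,0,0],[0.2,0,0,0,0,0,0],[0.2,0,0,0,0,0,0],[0.2,0,0,0.02,0,0,0],[0.2,0,0,0.04,0,0,0],[0.4,0,0,0.04,0,0,0],[0.4,0,0,0.02,0,0,0],[0.4,0,0,0,0,0,0]]]'
```

```text
clock: 10.2
tcp_pos: [0.6035, -0.0761, 0.0641]
orientation: [0.753, 0.657, 0.0, 0.001]
ft_force: [-4.5, -1.2, 15.0]
finger_gap: 0.0347
finger_force: 61.9
clock: 10.87
tcp_pos: [0.6058, -0.076, 0.1876]
orientation: [0.753, 0.657, 0.003, 0.003]
ft_force: [0.1, 0.5, 0.1]
finger_gap: 0.0602
finger_force: 0.0
```

```bash
python3 -m inch '[[[0.65,-0.0208,-0.0278,0.01,0,0,0],[0.65,-0.0208,-0.0278,0.01,0,0,0],[0.65,-0.0208,-0.0278,0.01,0,0,0],[0.65,-0.0208,-0.0278,0,0,0,0],[0.65,-0.0208,-0.0278,0,0,0,0],[0.65,-0.0205,-0.028,0,0,0,0],[0.65,0,0,0,0,0,0],[0.65,0,0,0,0,0,0]]]'
python3 -m inch '[[[0.65,0,0,0,0,0,0],[0.65,0,0,0,0,0,0]]]'
python3 - <<'E'
from h import *
s=state(); m=camera_model("wrist"); a=capture("wrist"); t=s["tcp_pos"]; print(t,s["finger_gap"])
cv2.imwrite("pics/w6.png",a)
h=cv2.cvtColor(a,cv2.COLOR_BGR2HSV).astype(int); H,S,V=h[...,0],h[...,1],h[...,2]
red=((H<12)|(H>174))&(S>70)&(V>60); red[:,370:]=0; red[270:]=0
for s_,c,ct in comps(cv2.morphologyEx(red.astype(np.uint8),cv2.MORPH_CLOSE,np.ones((9,9))),300): print(s_,c,cv2.fitEllipse(ct))
for z in(0,.06): print(proj(m,(.479,-.241,z)))
E
```

```text
clock: 11.53
tcp_pos: [0.477, -0.2438, 0.2115]
orientation: [0.754, 0.656, -0.0, -0.001]
ft_force: [0.4, 0.7, -0.8]
finger_gap: 0.0704
finger_force: 0.0
clock: 11.7
tcp_pos: [0.4787, -0.242, 0.2118]
orientation: [0.753, 0.658, 0.0, -0.0]
ft_force: [0.3, 0.4, 0.1]
finger_gap: 0.0703
finger_force: 0.0
[ 0.47870061 -0.24199938  0.21179714] 0.0703421923515452
[ 238  154   65   74 3683] [269.84930763 191.33613902] ((269.8681335449219, 191.34527587890625), (63.711585998535156, 71.9495620727539), 179.53274536132812)
[268.47080873 175.93807072]
[268.5642957  194.36236766]
```

View pics/w6.png

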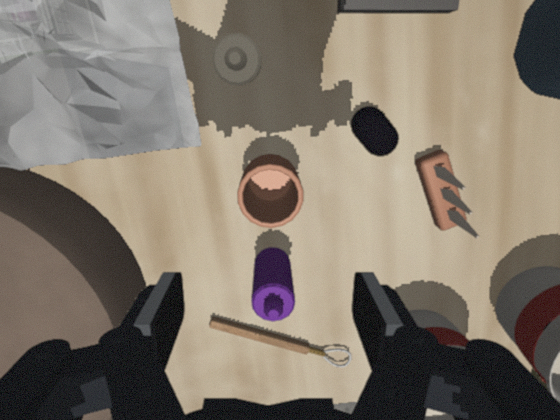

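```bash
python3 -m inch '[[[0.65,0.0015,0,-0.035,0,0,0],[0.65,0,0,-0.04,0,0,0],[0.65,0,0,-0.04,0,0,0],[0.65,0,0,-0.03,0,0,0],[0.65,0,0,-0.015,0,0,0],[0.65,0,0,-0.009,0,0,0],[0.65,0,0,0,0,0,0],[0.65,0,0,0,0,0,0]]]'
python3 -m inch '[[[-1,0,0,0,0,0,0],[-1,0,0,0,0,0,0],[-1,0,0,0,0,0,0],[-1,0,0,0,0,0,0],[-1,0,0,0,0,0,0],[-1,0,0,0,0,0,0]]]'
python3 -m inch '[[[-1,0,0,0.02,0,0,0],[-1,0,0,0.03,0,0,0],[-1,0,0,0.03,0,0,0],[-1,0,0,0.03,0,0,0],[-1,0,0,0.02,0,0,0],[-1,0,0,0,0,0,0]]]'
```

```text
clock: 12.42
tcp_pos: [0.4804, -0.2423, 0.0435]
orientation: [0.753, 0.658, 0.0, -0.0]
ft_force: [-0.1, -0.4, -0.1]
finger_gap: 0.0706
finger_force: 0.0
clock: 12.92
tcp_pos: [0.4808, -0.2431, 0.0448]
orientation: [0.754, 0.657, 0.001, 0.001]
ft_force: [-0.6, 2.6, 8.3]
finger_gap: 0.0497
finger_force: 62.3
clock: 13.42
tcp_pos: [0.4822, -0.244, 0.1784]
orientation: [0.754, 0.657, 0.002, 0.004]
ft_force: [1.3, -0.2, -0.6]
finger_gap: 0.0498
finger_force: 62.8
```

```bash
python3 -m inch '[[[-1,0.0164,0.0316,0,0,0,0],[-1,0.0164,0.0316,0,0,0,0],[-1,0.0164,0.0316,0,0,0,0],[-1,0.0164,0.0316,0,0,0,0],[-1,0.0164,0.0316,0,0,0,0],[-1,0.0164,0.0316,0,0,0,0],[-1,0.0164,0.0316,0,0,0,0],[-1,0.0165,0.0315,0,0,0,0]]]'
python3 -m inch '[[[-1,0,0,0,0,0,0],[-1,0,0,0,0,0,0],[-1,0,0,0,0,0,0]]]'
```

```text
clock: 14.08
tcp_pos: [0.6112, 0.0117, 0.1726]
orientation: [0.753, 0.657, -0.0, -0.0]
ft_force: [0.6, -0.1, -0.2]
finger_gap: 0.0495
finger_force: 62.7
clock: 14.33
tcp_pos: [0.6103, 0.0098, 0.1725]
orientation: [0.753, 0.658, -0.001, -0.0]
ft_force: [-0.8, 0.0, -1.9]
finger_gap: 0.0495
finger_force: 62.8
```

```bash
python3 -m inch '[[[-1,0.0025,0,-0.03,0,0,0],[-1,0,0,-0.03,0,0,0],[-1,0,0,-0.025,0,0,0],[-1,0,0,-0.012,0,0,0],[-1,0,0,-0.008,0,0,0],[-1,0,0,-0.005,0,0,0],[-1,0,0,-0.002,0,0,0],[-1,0,0,0,0,0,0]]]'
python3 -m inch '[[[-1,0,0,0,0,0,0],[-1,0,0,0,0,0,0]]]'
```

```text
clock: 15.0
tcp_pos: [0.6141, 0.0097, 0.0619]
orientation: [0.754, 0.657, 0.0, 0.0]
ft_force: [-0.6, -0.7, -0.6]
finger_gap: 0.0497
finger_force: 62.8
clock: 15.17
tcp_pos: [0.6144, 0.01, 0.0624]
orientation: [0.753, 0.657, 0.001, 0.001]
ft_force: [-0.1, 0.4, -2.0]
finger_gap: 0.0498
finger_force: 62.8
```

Not yet touching; lower in small steps.

```bash
python3 -m inch '[[[-1,0,0,-0.0015,0,0,0],[-1,0,0,0,0,0,0],[-1,0,0,0,0,0,0]]]'
python3 -m inch '[[[-1,0,0,-0.0015,0,0,0],[-1,0,0,0,0,0,0],[-1,0,0,0,0,0,0]]]'
```

```text
clock: 15.42
tcp_pos: [0.6144, 0.0101, 0.0609]
orientation: [0.753, 0.658, 0.001, 0.001]
ft_force: [-1.8, 0.5, 4.4]
finger_gap: 0.0499
finger_force: 63.3
clock: 15.67
tcp_pos: [0.6144, 0.0101, 0.0608]
orientation: [0.753, 0.657, 0.001, 0.001]
ft_force: [-5.9, -0.7, 21.8]
finger_gap: 0.0499
finger_force: 65.1
```

```bash
python3 -m inch '[[[0.6,0,0,0.001,0,0,0],[0.6,0,0,0,0,0,0],[0.6,0,0,0,0,0,0],[0.6,0,0,0.02,0,0,0],[0.6,0,0,0.04,0,0,0],[0.6,0,0,0.04,0,0,0],[0.6,0,0,0.04,0,0,0],[0.85,0,0,0,0,0,0]]]'
python3 - <<'E'
from h import *
s=state(); m=camera_model("wrist"); a=capture("wrist"); cv2.imwrite("pics/w7.png",a);print(s["tcp_pos"])
print(proj(m,(.6135,.009,.076)),proj(m,(.625,.0932,.082)),proj(m,(.602,-.0752,.082)))
E
python3 -m inch '[[[0.85,-0.0088,0.035,0,0,0,5],[0.85,-0.0088,0.035,0,0,0,5],[0.85,-0.0088,0.035,0,0,0,5],[0.85,-0.0088,0.035,0,0,0,4.5],[0.85,-0.0088,0.035,0,0,0,0],[0.85,-0.0088,0.035,0,0,0,0],[0.85,-0.0088,0.035,0,0,0,0],[0.85,-0.0088,0.035,0,0,0,0]]]'
python3 -m inch '[[[0.85,-0.0085,0.034,0,0,0,0],[0.85,0,0,0,0,0,0],[0.85,0,0,0,0,0,0],[0.85,0,0,0,0,0,0]]]'
python3 - <<'E'
from h import *
s=state(); m=camera_model("wrist"); a=capture("wrist"); t=s["tcp_pos"]; print(t,s["finger_gap"])
cv2.imwrite("pics/w8.png",cv2.resize(a,None,fx=.7,fy=.7)); cv2.imwrite("pics/w78.png",np.hstack([cv2.resize(cv2.imread("pics/w7.png"),(400,300)),cv2.resize(a,(400,300))]))
h=cv2.cvtColor(a,cv2.COLOR_BGR2HSV).astype(int)
for s_,c,ct in comps((h[...,2]>185)&(h[...,1]<40),1500): print(s_,rect(m,ct,.014))
E
```

```text
clock: 16.33
tcp_pos: [0.6177, 0.0101, 0.2072]
orientation: [0.753, 0.657, 0.004, 0.004]
ft_force: [1.5, 0.9, 0.6]
finger_gap: 0.0781
finger_force: 0.0
[0.61774619 0.01006565 0.20719128]
[260.61576027 206.30327313] [259.8736166   81.87444818] [261.10798159 312.3393121 ]
clock: 17.05
tcp_pos: [0.5419, 0.2913, 0.1978]
orientation: [0.631, 0.776, -0.001, -0.0]
ft_force: [0.8, 0.8, 0.6]
finger_gap: 0.0788
finger_force: 0.0
clock: 17.38
tcp_pos: [0.5341, 0.3235, 0.1981]
orientation: [0.631, 0.776, -0.001, -0.0]
ft_force: [0.3, 0.3, -0.2]
finger_gap: 0.0795
finger_force: 0.0
[0.53414989 0.32348201 0.19806096] 0.07951757947905956
[ 240  149   63   91 5209] (array([0.5383, 0.3142]), [0.0811, 0.0522], 101.9)
```

View pics/w78.png

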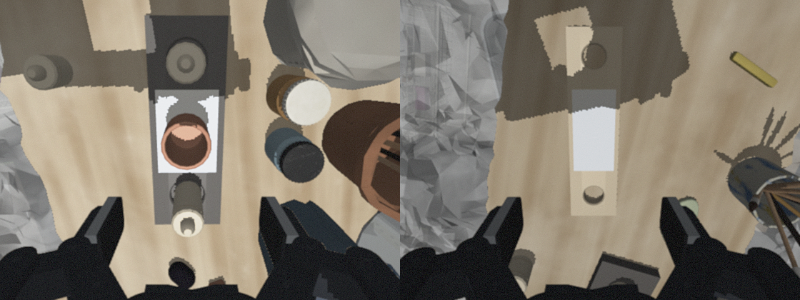

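```bash
python3 - <<'E'
from h import *
m=camera_model("wrist")
A=[ray(m,((u-400)*1.4,v*1.4),.014) for u,v in((594.5,56),(593,194))]; print(A,(A[0]+A[1])/2,np.degrees(np.arctan2(*(A[0]-A[1])[::-1])),np.linalg.norm(A[0]-A[1]))
B=[ray(m,(u,v),.014) for u,v in((241,125),(302,125),(304,239),(241,239))]; print(np.mean(B,0))
E
```

```text
[array([0.51997027, 0.40766685]), array([0.55325253, 0.24163039])] [0.5366114  0.32464862] 101.33480491892283 0.1693393422757411
[0.53763409 0.32337688]
```

```bash
python3 -m inch '[[[0.65,0.0025,0.001,-0.03,0,0,0],[0.65,0,0,-0.04,0,0,0],[0.65,0,0,-0.04,0,0,0],[0.65,0,0,-0.03,0,0,0],[0.65,0,0,-0.02,0,0,0],[0.65,0,0,-0.011,0,0,0],[0.65,0,0,0,0,0,0],[0.65,0,0,0,0,0,0]]]'
python3 -m inch '[[[0.65,0,0,-0.0015,0,0,0],[0.65,0,0,-0.0015,0,0,0],[0.65,0,0,0,0,0,0]]]'
```

```text
clock: 18.1
tcp_pos: [0.5376, 0.3242, 0.0285]
orientation: [0.632, 0.775, -0.0, -0.0]
ft_force: [-0.2, 0.5, 0.1]
finger_gap: 0.0706
finger_force: 0.0
clock: 18.35
tcp_pos: [0.5379, 0.3253, 0.0265]
orientation: [0.631, 0.776, 0.001, 0.0]
ft_force: [-0.2, -0.5, 0.5]
finger_gap: 0.0707
finger_force: 0.0
```

```bash
python3 -m inch '[[[0.65,0,0,-0.001,0,0,0],[0.65,0,0,-0.001,0,0,0],[0.65,0,0,0,0,0,0]]]'
python3 -m inch '[[[0.65,0,0,-0.001,0,0,0],[0.65,0,0,-0.001,0,0,0],[0.65,0,0,0,0,0,0]]]'
python3 -m inch '[[[0.65,0,0,-0.001,0,0,0],[0.65,0,0,0,0,0,0]]]'
python3 - <<'E'
from h import *
a=capture("side"); m=camera_model("side"); t=state()["tcp_pos"];print(t)
p=proj(m,(t[0],t[1],.02)).astype(int);print(p)
x,y=p; cv2.imwrite("pics/sd.png",cv2.resize(a[max(0,y-60):y+60,max(0,x-80):x+80],None,fx=5,fy=5,interpolation=cv2.INTER_CUBIC))
E
```

```text
clock: 18.6
tcp_pos: [0.5372, 0.3251, 0.0235]
orientation: [0.631, 0.776, 0.0, 0.0]
ft_force: [0.1, 0.4, 0.8]
finger_gap: 0.0703
finger_force: 0.0
clock: 18.85
tcp_pos: [0.5371, 0.325, 0.021]
orientation: [0.631, 0.776, -0.0, -0.0]
ft_force: [-0.4, -0.7, -0.3]
finger_gap: 0.0703
finger_force: 0.0
clock: 19.02
tcp_pos: [0.5371, 0.325, 0.0201]
orientation: [0.631, 0.776, -0.0, -0.0]
ft_force: [-0.2, -0.9, -0.6]
finger_gap: 0.0706
finger_force: 0.0
[0.53712114 0.32492906 0.02011742]
[223 179]
```

View pics/sd.png

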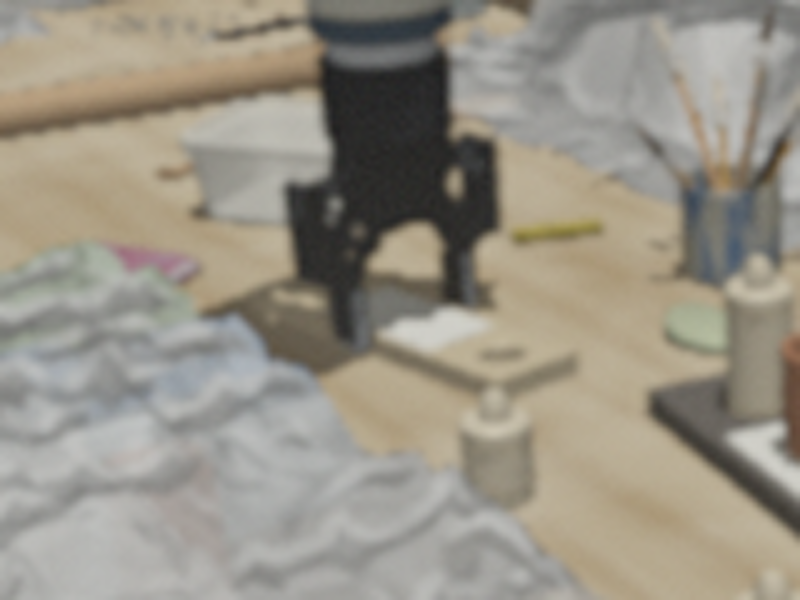

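```bash
python3 -m inch '[[[-1,0,0,0,0,0,0],[-1,0,0,0,0,0,0],[-1,0,0,0,0,0,0],[-1,0,0,0,0,0,0],[-1,0,0,0,0,0,0]]]'
python3 -m inch '[[[-1,0,0,0.01,0,0,0],[-1,0,0,0.01,0,0,0],[-1,0,0,0.01,0,0,0],[-1,0,0,0,0,0,0]]]'
```

```text
clock: 19.48
tcp_pos: [0.5373, 0.325, 0.0206]
orientation: [0.631, 0.776, 0.0, 0.0]
ft_force: [-1.3, -1.2, 5.6]
finger_gap: 0.0582
finger_force: 65.5
clock: 19.82
tcp_pos: [0.5384, 0.3257, 0.0528]
orientation: [0.631, 0.776, 0.002, 0.001]
ft_force: [1.3, 0.4, -4.9]
finger_gap: 0.0583
finger_force: 66.2
```

```bash
python3 -m inch '[[[-1,0,0,0.03,0,0,0],[-1,0,0,0.03,0,0,0],[-1,0,0,0.03,0,0,0],[-1,0,0,0.03,0,0,0],[-1,0,0,0.02,0,0,0],[-1,0.0075,-0.0317,0,0,0,-2],[-1,0.0075,-0.0317,0,0,0,-2],[-1,0.0075,-0.0317,0,0,0,-2]]]'
python3 -m inch '[[[-1,0.0075,-0.0317,0,0,0,-2],[-1,0.0075,-0.0317,0,0,0,-2],[-1,0.0075,-0.0317,0,0,0,-2],[-1,0.0075,-0.0317,0,0,0,-2],[-1,0.0075,-0.0317,0,0,0,-2],[-1,0.0075,-0.0317,0,0,0,-2],[-1,0.0075,-0.0317,0,0,0,-1.3],[-1,0,0,0,0,0,0]]]'
python3 -m inch '[[[-1,0,0,0,0,0,0],[-1,0,0,0,0,0,0],[-1,0,0,0,0,0,0],[-1,0,0,0,0,0,0]]]'
python3 - <<'E'
from h import *
s=state(); m=camera_model("wrist"); a=capture("wrist"); t=s["tcp_pos"]; print(t,s["finger_gap"])
cv2.imwrite("pics/w9.png",a)
q=s["orientation"];print(np.degrees(np.arctan2(2*q[1]**2-1,2*q[0]*q[1])))
u=np.array([.1357,.9907]); c=np.array([.614,.0083])
for k in(.085,-.085): print("post",proj(m,(*(c+k*u),.096)),"hole if centred top",proj(m,(*(t[:2]+k*u),t[2]-.0065)))
E
```

```text
clock: 20.48
tcp_pos: [0.5597, 0.2293, 0.1911]
orientation: [0.671, 0.741, 0.001, 0.0]
ft_force: [0.7, 0.1, -4.0]
finger_gap: 0.0583
finger_force: 68.0
clock: 21.15
tcp_pos: [0.6133, 0.0029, 0.1906]
orientation: [0.754, 0.657, -0.0, 0.001]
ft_force: [-0.6, 0.9, -3.7]
finger_gap: 0.0582
finger_force: 68.0
clock: 21.48
tcp_pos: [0.6119, 0.0091, 0.1903]
orientation: [0.752, 0.659, 0.0, -0.0]
ft_force: [-0.2, -0.3, -3.8]
finger_gap: 0.0579
finger_force: 68.0
[0.61194829 0.00908926 0.19028869] 0.05788013925815458
-7.507123855412053
post [273.40942665  79.10956154] hole if centred top [270.6514282   74.48614199]
post [270.67761632 336.56081125] hole if centred top [267.46857027 456.11209514]
```

View pics/w9.png

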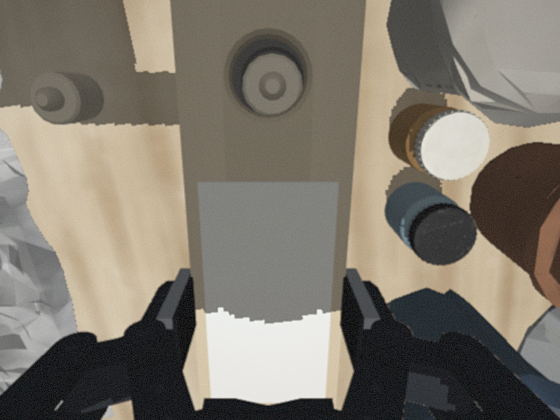

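```bash
python3 -m inch '[[[-1,0.002,-0.0015,-0.015,0,0,0],[-1,0,0,-0.025,0,0,0],[-1,0,0,-0.02,0,0,0],[-1,0,0,-0.01,0,0,0],[-1,0,0,0,0,0,0],[-1,0,0,0,0,0,0]]]'
python3 -m inch '[[[-1,0,0,-0.005,0,0,0],[-1,0,0,-0.005,0,0,0],[-1,0,0,0,0,0,0],[-1,0,0,0,0,0,0]]]'
```

```text
clock: 22.03
tcp_pos: [0.6141, 0.0069, 0.1203]
orientation: [0.752, 0.659, -0.0, -0.0]
ft_force: [-1.5, 0.2, -3.5]
finger_gap: 0.0585
finger_force: 67.9
clock: 22.37
tcp_pos: [0.6142, 0.0065, 0.1105]
orientation: [0.752, 0.659, 0.0, 0.0]
ft_force: [-0.7, -0.5, -3.9]
finger_gap: 0.0584
finger_force: 67.9
```

No contact at 6 mm past the tips; both spigots are in the holes. Continue.

```bash
python3 -m inch '[[[-1,0,0,-0.003,0,0,0],[-1,0,0,-0.003,0,0,0],[-1,0,0,-0.001,0,0,0],[-1,0,0,0,0,0,0],[-1,0,0,0,0,0,0]]]'
python3 -m inch '[[[-1,0,0,-0.001,0,0,0],[-1,0,0,0,0,0,0],[-1,0,0,0,0,0,0]]]'
```

```text
clock: 22.78
tcp_pos: [0.6141, 0.0065, 0.1032]
orientation: [0.752, 0.659, -0.0, -0.0]
ft_force: [0.1, 0.4, -4.5]
finger_gap: 0.0578
finger_force: 68.0
clock: 23.03
tcp_pos: [0.6144, 0.0065, 0.1027]
orientation: [0.752, 0.659, 0.0, 0.0]
ft_force: [-2.3, 0.3, 2.1]
finger_gap: 0.0585
finger_force: 68.5
```

```bash
python3 -m inch '[[[0.65,0,0,0,0,0,0],[0.65,0,0,0,0,0,0],[0.65,0,0,0,0,0,0],[0.65,0,0,0,0,0,0],[0.65,0,0,0.02,0,0,0],[0.65,0,0,0.03,0,0,0],[0.65,0,0,0.03,0,0,0],[0.65,0,0,0.03,0,0,0]]]'
python3 -m inch '[[[0.65,0,0,0,0,0,0],[0.65,0,0,0,0,0,0]]]'
python3 - <<'E'
from h import *
s=state(); m=camera_model("wrist"); a=capture("wrist"); t=s["tcp_pos"]; print(t)
cv2.imwrite("pics/w10.png",a)
h=cv2.cvtColor(a,cv2.COLOR_BGR2HSV).astype(int)
for s_,c,ct in comps((h[...,2]>185)&(h[...,1]<40),1500): print(s_,rect(m,ct,.096))
E
python3 -m inch '[[[0.3,0.0015,-0.035,0,0,0,5],[0.3,0.0015,-0.035,0,0,0,5],[0.3,0.0015,-0.035,0,0,0,5],[0.3,0.0015,-0.035,0,0,0,5],[0.3,0.0015,-0.035,0,0,0,4.4],[0.3,0.0015,-0.035,0,0,0,0],[0.3,0.0015,-0.035,0,0,0,0],[0.3,0.0015,-0.034,0,0,0,0]]]'
python3 -m inch '[[[0.2,0,0,0,0,0,0],[0.2,0,0,0,0,0,0],[0.2,0,0,0,0,0,0]]]'
python3 - <<'E'
from h import *
s=state(); m=camera_model("wrist"); a=capture("wrist"); t=s["tcp_pos"]; print(t,s["orientation"])
cv2.imwrite("pics/w11.png",a); cv2.imwrite("pics/w1011.png",np.vstack([np.hstack([cv2.resize(cv2.imread("pics/w10.png"),(400,300)),cv2.resize(a,(400,300))]),cv2.resize(a[90:300,130:410],(800,600))[:300]])[:600]) 
h=cv2.cvtColor(a,cv2.COLOR_BGR2HSV).astype(int)
r=((h[...,0]<12)|(h[...,0]>174))&(h[...,1]>70)&(h[...,2]>60); r[270:]=0
for s_,c,ct in comps(r,300): print(s_,c,rect(m,ct,.018))
print(proj(m,(.63,-.271,.018)))
E
```

```text
clock: 23.7
tcp_pos: [0.614, 0.0065, 0.2133]
orientation: [0.752, 0.659, -0.0, -0.0]
ft_force: [0.4, 0.2, -0.3]
finger_gap: 0.0702
finger_force: 0.0
clock: 23.87
tcp_pos: [0.6154, 0.0065, 0.2144]
orientation: [0.752, 0.659, 0.002, 0.001]
ft_force: [0.2, -0.1, -1.2]
finger_gap: 0.0707
finger_force: 0.0
[0.6154434  0.00653466 0.21435937]
[ 402  107   63   62 2967] (array([0.7277, 0.0408]), [0.0397, 0.0391], 172.5)
[ 227  175   77  103 7055] (array([ 0.6122, -0.007 ]), [0.0516, 0.0765], 82.5)
clock: 24.58
tcp_pos: [0.6251, -0.274, 0.2101]
orientation: [0.596, 0.803, -0.0, -0.001]
ft_force: [1.0, -0.5, -0.5]
finger_gap: 0.0554
finger_force: 0.0
clock: 24.83
tcp_pos: [0.6253, -0.2719, 0.2105]
orientation: [0.596, 0.803, -0.0, -0.001]
ft_force: [-0.2, 0.4, 0.2]
finger_gap: 0.0512
finger_force: 0.0
[ 0.62533901 -0.27193927  0.21054973] [ 5.96450427e-01  8.02648611e-01 -1.37947492e-04 -1.44110099e-03]
[ 262  144   30   80 1700] [275.36470588 181.05529412] (array([ 0.6324, -0.2716]), [0.0717, 0.0248], 106.6)
[273.74873816 183.41150953]
```

View pics/w1011.png

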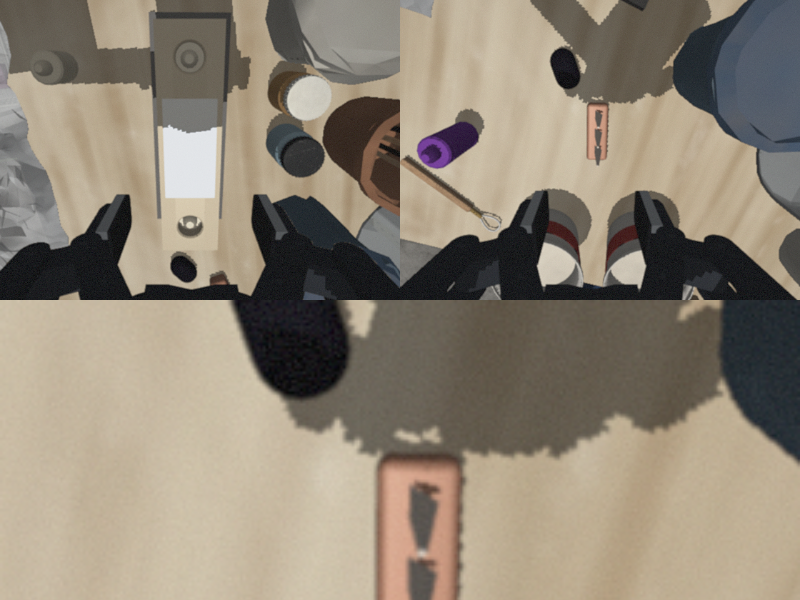

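```bash
python3 -m inch '[[[0.2,0.0068,0,-0.03,0,0,0],[0.2,0,0,-0.04,0,0,0],[0.2,0,0,-0.04,0,0,0],[0.2,0,0,-0.035,0,0,0],[0.2,0,0,-0.025,0,0,0],[0.2,0,0,-0.01,0,0,0],[0.2,0,0,-0.004,0,0,0],[0.2,0,0,0,0,0,0]]]'
python3 -m inch '[[[0.2,0,0,-0.002,0,0,0],[0.2,0,0,0,0,0,0]]]'
```

```text
clock: 25.55
tcp_pos: [0.6332, -0.2716, 0.0282]
orientation: [0.596, 0.803, -0.0, -0.0]
ft_force: [0.5, 0.6, 0.4]
finger_gap: 0.051
finger_force: 0.0
clock: 25.72
tcp_pos: [0.6342, -0.2727, 0.0281]
orientation: [0.596, 0.803, 0.0, 0.001]
ft_force: [-0.6, -0.3, 0.7]
finger_gap: 0.0515
finger_force: 0.0
```

```bash
python3 -m inch '[[[0.2,-0.001,0.001,-0.003,0,0,0],[0.2,0,0,0,0,0,0],[-1,0,0,0,0,0,0],[-1,0,0,0,0,0,0],[-1,0,0,0,0,0,0],[-1,0,0,0,0,0,0],[-1,0,0,0,0,0,0],[-1,0,0,0,0,0,0]]]'
python3 -m inch '[[[-1,0,0,0.01,0,0,0],[-1,0,0,0.02,0,0,0],[-1,0,0,0.04,0,0,0],[-1,0,0,0.04,0,0,0],[-1,0,0,0.04,0,0,0],[-1,0,0,0.02,0,0,0],[-1,0,0,0,0,0,0],[-1,0,0,0,0,0,0]]]'
```

```text
clock: 26.38
tcp_pos: [0.6324, -0.2718, 0.024]
orientation: [0.596, 0.803, 0.0, 0.0]
ft_force: [-0.5, 0.4, 5.2]
finger_gap: 0.0244
finger_force: 60.2
clock: 27.05
tcp_pos: [0.6324, -0.2717, 0.195]
orientation: [0.596, 0.803, 0.0, 0.001]
ft_force: [-0.8, -0.3, -1.8]
finger_gap: 0.0247
finger_force: 59.4
```

```bash
python3 -m inch '[[[-1,-0.0023,0.0347,0,0,0,-3],[-1,-0.0023,0.0347,0,0,0,-3],[-1,-0.0023,0.0347,0,0,0,-3],[-1,-0.0023,0.0347,0,0,0,-3],[-1,-0.0023,0.0347,0,0,0,-3],[-1,-0.0023,0.0347,0,0,0,-3],[-1,-0.0023,0.0347,0,0,0,-3],[-1,-0.0023,0.0347,0,0,0,-3.2]]]'
python3 -m inch '[[[-1,0,0,0,0,0,0],[-1,0,0,0,0,0,0],[-1,0,0,0,0,0,0],[-1,0,0,0,0,0,0]]]'
python3 - <<'E'
from h import *
s=state(); m=camera_model("wrist"); a=capture("wrist"); t=s["tcp_pos"]; q=s["orientation"]; print(t,np.degrees(np.arctan2(2*q[1]**2-1,2*q[0]*q[1])))
cv2.imwrite("pics/w12.png",a)
u=np.array([.132,.991]); c=np.array([.614,.006])
print("patch end mid",proj(m,(*(c+.05*u),.096)),"spigot A",proj(m,(.6248,.0905,.096)))
E
```

```text
clock: 27.72
tcp_pos: [0.6118, 0.0077, 0.191]
orientation: [0.752, 0.659, -0.001, -0.001]
ft_force: [0.7, -0.6, -1.7]
finger_gap: 0.0244
finger_force: 59.3
clock: 28.05
tcp_pos: [0.6131, 0.0051, 0.1923]
orientation: [0.751, 0.66, -0.001, -0.0]
ft_force: [0.8, -0.3, -0.2]
finger_gap: 0.0247
finger_force: 59.4
[0.61313581 0.00507858 0.1922791 ] -7.399274886819435
patch end mid [270.34981405 139.41393127] spigot A [269.96704865  75.71350224]
```

View pics/w12.png

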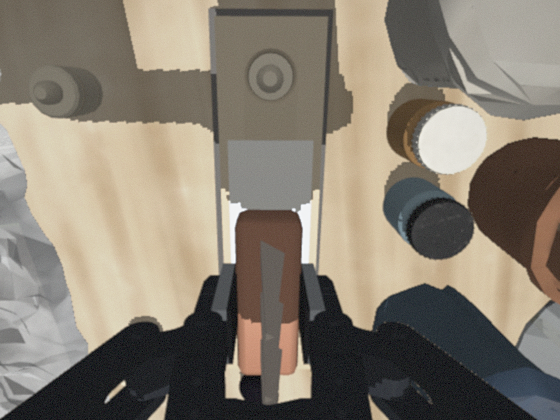

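```bash
python3 -m inch '[[[-1,0.001,0.001,-0.02,0,0,0],[-1,0,0,-0.02,0,0,0],[-1,0,0,-0.015,0,0,0],[-1,0,0,-0.01,0,0,0],[-1,0,0,-0.004,0,0,0],[-1,0,0,0,0,0,0],[-1,0,0,0,0,0,0],[-1,0,0,0,0,0,0]]]'
python3 -m inch '[[[-1,0,0,-0.0015,0,0,0],[-1,0,0,0,0,0,0],[-1,0,0,0,0,0,0]]]'
```

```text
clock: 28.77
tcp_pos: [0.6153, 0.0069, 0.1252]
orientation: [0.751, 0.66, 0.001, 0.0]
ft_force: [-0.5, -0.5, -0.6]
finger_gap: 0.0245
finger_force: 59.4
clock: 29.02
tcp_pos: [0.6148, 0.0071, 0.1232]
orientation: [0.751, 0.66, 0.0, 0.0]
ft_force: [-0.2, 0.7, -0.6]
finger_gap: 0.0248
finger_force: 59.4
```

```bash
python3 -m inch '[[[-1,0,0,-0.002,0,0,0],[-1,0,0,0,0,0,0],[-1,0,0,0,0,0,0]]]'
python3 -m inch '[[[-1,0,0,-0.001,0,0,0],[-1,0,0,0,0,0,0],[-1,0,0,0,0,0,0]]]'
```

```text
clock: 29.27
tcp_pos: [0.6145, 0.0071, 0.1207]
orientation: [0.751, 0.66, -0.0, -0.0]
ft_force: [-0.4, -0.7, -1.2]
finger_gap: 0.0244
finger_force: 59.4
clock: 29.52
tcp_pos: [0.6148, 0.0071, 0.1199]
orientation: [0.751, 0.66, 0.0, 0.0]
ft_force: [0.0, -0.1, -0.0]
finger_gap: 0.0246
finger_force: 59.6
```

```bash
python3 -m inch '[[[-1,0,0,-0.0007,0,0,0],[-1,0,0,0,0,0,0],[-1,0,0,0,0,0,0]]]'
```

```text
clock: 29.77
tcp_pos: [0.6149, 0.0071, 0.1199]
orientation: [0.751, 0.66, 0.0, 0.0]
ft_force: [-1.8, 0.6, 7.5]
finger_gap: 0.0243
finger_force: 60.4
```

```bash
python3 -m inch '[[[0.1,0,0,0,0,0,0],[0.1,0,0,0,0,0,0],[0.1,0,0,0,0,0,0],[0.1,0,0,0,0,0,0],[0.1,0,0,0.01,0,0,0],[0.1,0,0,0.03,0,0,0],[0.1,0,0,0.04,0,0,0],[0.1,0,0,0.04,0,0,0]]]'
python3 -m inch '[[[0.1,0,0,0.04,0,0,0],[0.1,-0.02,-0.03,0.02,0,0,0],[0.1,-0.02,-0.03,0,0,0,0],[0.1,-0.02,-0.03,0,0,0,0],[0.1,-0.02,-0.03,0,0,0,0],[0.1,0,0,0,0,0,0],[0.1,0,0,0,0,0,0],[0.1,0,0,0,0,0,0]]]'
python3 - <<'E'
from h import *
w=capture("wrist"); s=capture("side"); print(state()["tcp_pos"],state()["joint_velocities"].round(3))
m=camera_model("side"); x,y=proj(m,(.614,.006,.08)).astype(int); print(x,y)
c=s[max(0,y-75):y+75,x-100:x+100]
cv2.imwrite("pics/fin.png",np.hstack([cv2.resize(w,(400,300)),cv2.resize(c,(400,300),interpolation=cv2.INTER_CUBIC)]))
E
```

```text
clock: 30.43
tcp_pos: [0.6138, 0.0071, 0.2402]
orientation: [0.751, 0.66, -0.001, -0.001]
ft_force: [1.7, 0.7, -0.3]
finger_gap: 0.0469
finger_force: 0.0
clock: 31.1
tcp_pos: [0.5349, -0.1129, 0.2998]
orientation: [0.751, 0.66, 0.0, 0.0]
ft_force: [-0.4, 0.5, 0.2]
finger_gap: 0.0464
finger_force: 0.0
[ 0.53519961 -0.11221445  0.29932921] [ 0.009  0.004  0.001 -0.002 -0.001 -0.002]
309 186
```

View pics/fin.png

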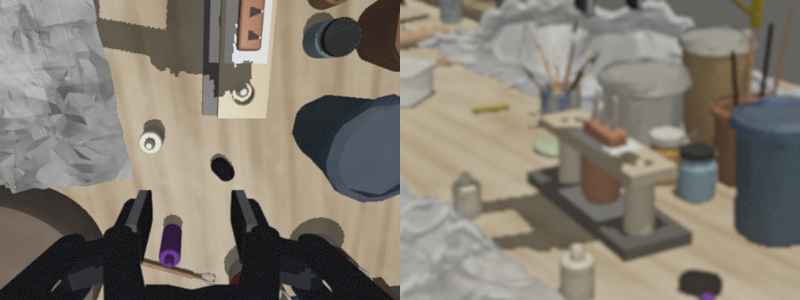

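The side view shows the complete setting: strip level on both posts, beaker beneath it, cone pack upright in the middle. Both short posts are still standing where they were. Handing in.

```bash
python3 -c "
from workcell import *
print(close_job())"
```

```text
the job is handed in; nothing more can be done
None
```

The kiln setting is built and handed in at about 31 s of the 128 s limit; the last pictures show everything placed as asked and both short posts standing untouched, but the hand-in returned no verdict.

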